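Lock the check-in tablet in its counter stand

ROBOT

A 6-joint arm with a two-finger parallel gripper is mounted at the origin on the work surface; the furniture and walls round the work are solid. World frame = base frame: x ahead of the robot, y to its left, z up, the work surface at z = 0. Lengths are in m, angles in rad, forces in N, time in s.
With the tool pointing down it reaches from about 0.275 to 0.875 m from the base axis. Payload 12.5 kg.
Tool frame: the origin (TCP) lies on the centre line of the jaws, within the pads' length; the fingertips stand 22 mm ahead of it and the grasp point (between the pads) lies 3 mm ahead of it (tip_reach is the distance from the TCP to the fingertips, in m); z points along the fingers, y is the direction in which the jaws open and shut (so a half turn about z gives the same grasp; the last joint's range is limited). The gripper opens to 85 mm and grips with 20 to 120 N. Pads are 22 mm wide; open, the fingers measure 114 mm over their backs; the gripper's body (76 mm by 85 mm) begins 54 mm behind the grasp point. The pads swing forward as they close: fully open they stand 13 mm farther back than shut.
Start: joints at [1.067, 0.351, 1.652, -0, 1.139, -0.085], TCP at [0.224, 0.502, 0.253] pointing down, gripper open.
Joint ranges: [-2.75, 2.75], [-0.79, 2.1], [0.01, 2.65], [-1.57, 4.71], [0.07, 3.14], [-2.87, 2.87]. Speed limits (rad/s): [2.22, 2.22, 2.79, 3.14, 3.14, 3.14].

INTERFACE

Orientations are given as a 3x3 rotation matrix whose columns are the frame's x, y, z axes.
In Python, from cell import move_pose, line_to, movej, gripper_open, close, hold, inverse_kinematics, capture, camera_params, Unreachable, close_job, get_clock, get_qpos, get_joint_vel, get_effort, get_eef_pos, get_eef_rot, get_ft_force, get_ft_torque, get_finger_gap, tip_reach gives the robot as it stands. Calls block until the motion is done:
- move_pose(position, orientation): joint-space move of the TCP to a pose.
- line_to(position, rotation=None, v=0.15, f_stop=None): straight line of the TCP; rotation=None keeps the orientation; v is the mean speed in m/s. With f_stop (N) it stops when the force on the tool has changed by that much, and returns True; else False.
- movej(angles): joint-space move.
- gripper_open() and close(force=None): open the fingers fully, or close them until they stop; force is the grip in N (None keeps the last).
- hold(seconds).
- inverse_kinematics(position, orientation): joint angles nearest the present ones, or None.
- capture(name): name is "side" or "top" or "wrist"; returns the picture (384x512x3 uint8, blue, green, red); there is no depth.
- camera_params(name): a dict with "camera_matrix" (3x3 intrinsics, pixels), "extrinsics" (4x4, takes a point from world to camera coordinates); the wrist camera has in their place "hand_eye" (4x4, takes a point from camera to tool coordinates, whose origin is the TCP and whose axes are the flange's). Camera axes: x right, y up, looking along -z (the intrinsics and any distortion apply to the point x, -y, -z); pixel columns grow to the right and rows downward; lengths in m; the calibration is good to about 2 mm. The wrist camera is an equidistant fisheye: a pixel r from the principal point sees the ray r / f radians off the axis. A picture is of the moment at which its call begins: read the wrist's pose just before it. camera_params takes no time and is no camera call.
A pose or a line that the arm cannot do raises Unreachable and nothing moves.
- close_job(): hands the job in, once; it reports no verdict.
Readings, each from a call of its own:
- get_clock(): time.
- get_qpos(): joint angles.
- get_joint_vel(): joint speeds.
- get_effort(): joint torques, N m.
- get_eef_pos(): TCP position.
- get_eef_rot(): TCP orientation.
- get_ft_force(): force on the tool from outside, world axes, zero at the start.
- get_ft_torque(): the same for the moment, N m.
- get_finger_gap(): opening from 0.0 (shut) to 1.0 (fully open).
Only numpy, scipy, OpenCV 4.12 (cv2) and the standard library are available. Lean on these libraries where they do the work, as an engineer would, in place of code of your own. Each camera call takes 0.05 s, during which the arm holds its last target.

TASK

Get the counter ready for visitors: take the tablet out of the charging dock and set it in the grey security stand, lower edge in the cradle groove and leaning fully back, screen facing out. Then turn the black clamp knob clockwise until it clicks past its detent, so that the arm locks over the front of the tablet, and let go. Do not drop the tablet, and leave the red notebook standing in the dock.

Things in the scene. Friction and masses are not known exactly. Their poses are not given: they have to be found in the camera images.
- tablet_centre (a point): Centre of the loose tablet, a black slab 10 mm thick (its x), 180 mm wide (its y), 120 mm high (its z, up: the upper edge is 60 mm above the centre), 0.36 kg. Its blue lit screen faces its own -x. It starts upright in either bay of the dock; pinch its 10 mm thickness from above at the middle of the upper edge.
- dock: White two-bay charging dock, fixed, 104 mm (x) x 210 mm (y); origin at the centre of its underside on the desk. Bays at x = -25 and +25 mm in its frame run along its y; each is 13.6 mm wide, its floor 12 mm and its wall tops 42 mm above the desk. Lift straight up. Behind it stands a printer 370 mm high (front at world x = 0.52 m, right side at y = 0.07 m): pass in front of its corner.
- notebook_centre (a point): Centre of a small dark red notebook, 14 mm thick (its x), 107 mm wide, 74 mm high, standing in the dock's other bay, where it stays.
- stand: Grey security stand, fixed, 150 mm (x) x 242 mm (y); origin on the desk under mid-cradle, x to its rear, z up. Its back panel leans back 20 degrees (top towards +x) and is 78 mm high, so the seated tablet's top 42 mm stand free. Panel face and cradle floor meet at x = -20, z = 30 mm; the floor is square to the panel. The clamp post (diameter 21 mm) stands at x = -6, y = -122 mm.
- seat (a point): Where the tablet's centre lies when seated in the stand (88 mm above the desk), with the axes the seated tablet has: x square to the panel, to the rear; y along the groove; z up the panel. The groove floor is 60 mm below along z; its lip, 13 mm high, stands 17 mm in front of the panel for the 10 mm tablet. End cheeks at y = -96 and +96 mm reach 30 mm up from the floor.
- knob_grip (a point): Middle of the grip bar of the black clamp knob on top of the clamp post, on its vertical axis, 171 mm above the desk. Bar 46 mm long (this point's x, turning with it), 14 mm thick (y), 30 mm high; a 38 mm disc lies under it. Below, 122 mm above the desk, the 60 mm clamp arm points along this point's -x: forwards when open, across the tablet's front when locked.
- clamp_knob (a joint): Turn of the clamp knob in rad, growing clockwise seen from above: 0 open stop, 1.45 locked stop. It starts between 0 and 0.2, arm forwards. It turns lightly to about 0.7, then a spring plunger resists with about 0.15 N m; past 1.04 the plunger drives it on and holds it beyond about 1.35.
There are look-alikes about, which are no part of the job. Of the things that look like the part that bears tablet_centre, the larger one is meant.

How it is judged:
On the way, in this order (a step that is already met when the one before it is completed fails the run):
1. the tablet sits in the stand's cradle, leaning back with its screen to the front, while the clamp is not yet past its detent (x of tablet_centre in the frame of seat between -0.01 and 0.01 m and y of tablet_centre in the frame of seat between -0.012 and 0.012 m and z of tablet_centre in the frame of seat between -0.006 and 0.006 m and angle between tablet_centre's own x axis and vertical above 1.815 rad and angle between tablet_centre's own z axis and vertical below 0.5 rad and angle between the y axis of tablet_centre and the y axis of seat, either way round below 0.07 rad and value of joint clamp_knob below 1 rad), for 0.3 s.
2. the clamp knob has been turned past its detent (value of joint clamp_knob above 1.25 rad), for 0.2 s.
At the end, for the whole second after the job is handed in: Tablet in the cradle: centre within 10 mm front to back, 12 mm sideways, 6 mm up the panel of its seated place, leaned back at least 14 degrees, upright, screen to the front, square to the stand within 4 degrees; knob past its detent (above 1.25 rad); all released (x of tablet_centre in the frame of seat between -0.01 and 0.01 m and y of tablet_centre in the frame of seat between -0.012 and 0.012 m and z of tablet_centre in the frame of seat between -0.006 and 0.006 m and angle between tablet_centre's own x axis and vertical above 1.815 rad and angle between tablet_centre's own z axis and vertical below 0.5 rad and angle between the y axis of tablet_centre and the y axis of seat, either way round below 0.07 rad and value of joint clamp_knob above 1.25 rad); the robot touches nothing.
It fails at once if the tablet is dropped or laid down (tips more than 50 degrees from upright) (angle between tablet_centre's own z axis and vertical above 0.87 rad).
It fails at once if the notebook is moved more than 30 mm (distance of notebook_centre from where it was at the start of the episode above 0.03 m).
It also fails if it takes over 61 s, if anything falls off the work surface, if the arm or the gripper's body presses on something with over 40 N, if the wrist force passes 120 N, or if a joint passes its speed limit or range.

## Working session

There is one attempt and no reset: what is moved stays moved. The work goes in short steps, each a Python script; the robot and the scene stay as the last script left them, time stands still between calls to the robot, and variables do not carry over. Pictures are saved under pics/ and viewed, and the job is handed in when it is done.

```bash
ls; mkdir -p pics; python3 - <<'E'
from cell import *
import cv2
for n in ("side","top","wrist"):
    im=capture(n); cv2.imwrite(f"pics/{n}0.png",im)
    p=camera_params(n); print(n,{k:(v.round(4).tolist() if hasattr(v,'round') else v) for k,v in p.items()})
print(get_clock(),get_eef_pos(),get_eef_rot(),tip_reach)
import numpy as np
a=cv2.imread("pics/side0.png");b=cv2.imread("pics/top0.png")
E
```

```text
pics
side {'camera_matrix': [[436.448, 0.0, 264.5903], [0.0, 436.448, 191.4923], [0.0, 0.0, 1.0]], 'extrinsics': [[0.9998, -0.0086, -0.0155, -0.385], [0.0177, 0.5268, 0.8498, -0.1442], [0.0008, -0.85, 0.5268, -1.1153], [0.0, 0.0, 0.0, 1.0]]}
top {'camera_matrix': [[373.4047, 0.0, 250.3494], [0.0, 373.4047, 193.4732], [0.0, 0.0, 1.0]], 'extrinsics': [[0.0194, -0.9997, -0.0115, 0.0622], [0.9953, 0.0182, 0.0953, -0.4037], [-0.095, -0.0133, 0.9954, -1.0243], [0.0, 0.0, 0.0, 1.0]]}
wrist {'camera_matrix': [[297.3186, 0.0, 253.7179], [0.0, 297.3186, 190.3228], [0.0, 0.0, 1.0]], 'hand_eye': [[0.0, 0.9462, 0.3236, 0.0817], [1.0, -0.0001, 0.0001, 0.0001], [0.0001, 0.3236, -0.9462, -0.1205], [0.0, 0.0, 0.0, 1.0]]}
0.15 [0.22353984 0.50228541 0.25290101] [[-9.13569122e-01  4.06683282e-01 -4.10022195e-04]
 [ 4.06683482e-01  9.13568831e-01 -7.32890908e-04]
 [ 7.65290173e-05 -8.36295757e-04 -9.99999647e-01]] 0.022
```

View pics/side0.png

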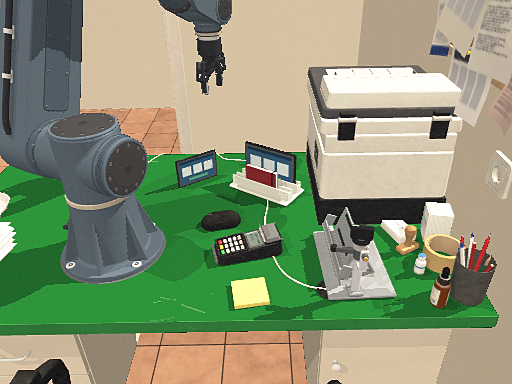

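View pics/top0.png

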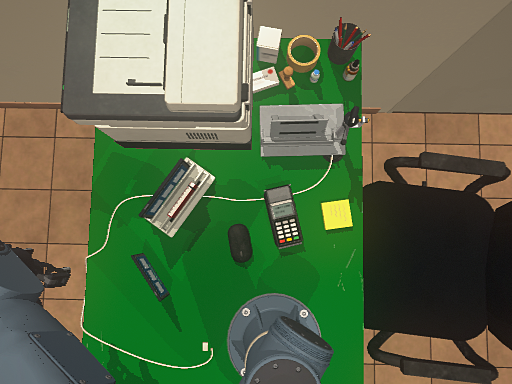

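View pics/wrist0.png

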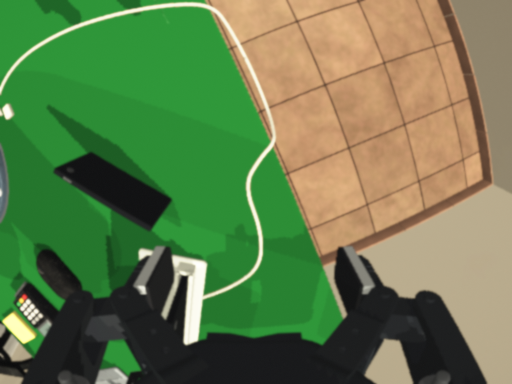

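```bash
python3 - <<'E'
import cv2,numpy as np
a=cv2.imread("pics/side0.png");b=cv2.imread("pics/top0.png")
c=cv2.resize(a[130:215,170:310],None,fx=5.5,fy=5.5,interpolation=cv2.INTER_CUBIC);cv2.imwrite("pics/c1.png",c)
c=cv2.resize(b[145:245,130:225],None,fx=6,fy=6,interpolation=cv2.INTER_CUBIC);cv2.imwrite("pics/c2.png",c)
c=cv2.resize(b[85:175,250:380],None,fx=6,fy=6,interpolation=cv2.INTER_CUBIC);cv2.imwrite("pics/c3.png",c)
c=cv2.resize(a[195:305,305:405],None,fx=5.4,fy=5.4,interpolation=cv2.INTER_CUBIC);cv2.imwrite("pics/c4.png",c)
E
```

```text
(no output)
```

View pics/c1.png

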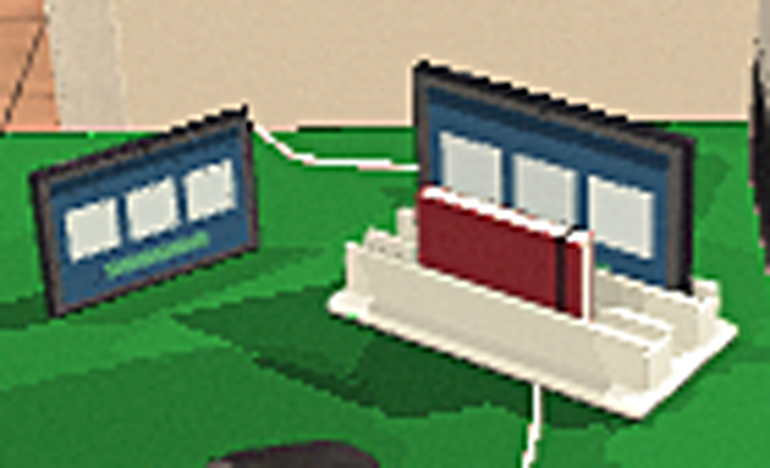

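View pics/c2.png

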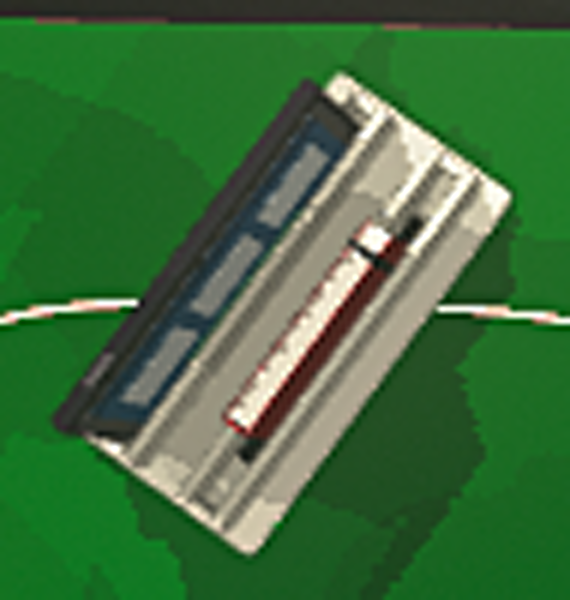

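View pics/c3.png

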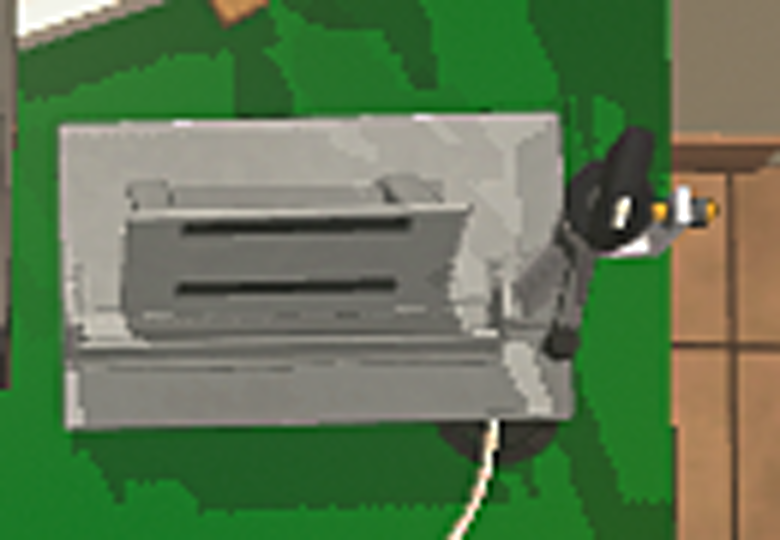

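View pics/c4.png

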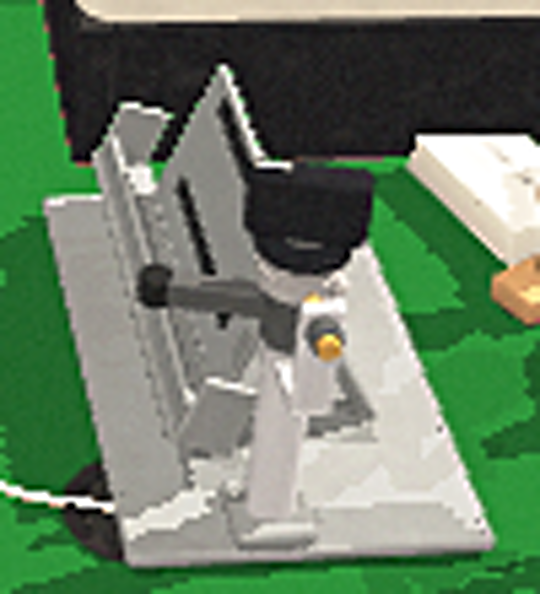

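Candidates for the tablet: A, the tablet in the dock (side px (265,163), top px (172,190)), with the red notebook in the other bay. B, a smaller free-standing tablet (side (197,168), top (151,276)). The close crop shows A is larger and docked, so I choose A. Its screen faces the notebook.

```bash
cat > h.py <<'E'
import numpy as np,cv2
from cell import *
def ray(n,px):
    p=camera_params(n);K=np.array(p["camera_matrix"]);E=np.array(p["extrinsics"])
    u=np.array(px,float); d=np.array([(u[0]-K[0,2])/K[0,0],-(u[1]-K[1,2])/K[1,1],-1.])
    R=E[:3,:3];o=-R.T@E[:3,3];d=R.T@d;return o,d/np.linalg.norm(d)
def wray(px,pos,rot):
    p=camera_params("wrist");K=np.array(p["camera_matrix"]);H=np.array(p["hand_eye"])
    x=(px[0]-K[0,2])/K[0,0];y=(px[1]-K[1,2])/K[1,1];r=np.hypot(x,y)
    s=np.sin(r)/max(r,1e-9);d=np.array([x*s,-y*s,-np.cos(r)])
    R=np.array(rot);return np.array(pos)+R@H[:3,3],R@H[:3,:3]@d
def wproj(P,pos,rot):
    p=camera_params("wrist");K=np.array(p["camera_matrix"]);H=np.array(p["hand_eye"])
    R=np.array(rot);c=H[:3,:3].T@(R.T@(np.array(P)-pos)-H[:3,3])
    v=np.array([c[0],-c[1],-c[2]]);v/=np.linalg.norm(v);r=np.arccos(v[2]);q=v[:2]/max(np.hypot(*v[:2]),1e-9)*r
    return q*K[0,0]+K[:2,2]
def onz(rd,z):
    o,d=rd;return o+d*(z-o[2])/d[2]
def tri(rs):
    A=np.zeros((3,3));b=np.zeros(3)
    for o,d in rs:
        M=np.eye(3)-np.outer(d,d);A+=M;b+=M@o
    P=np.linalg.solve(A,b);return P,[np.linalg.norm((np.eye(3)-np.outer(d,d))@(P-o)) for o,d in rs]
def down(yaw):  # tool down, tool x at yaw
    c,s=np.cos(yaw),np.sin(yaw);return np.array([[c,s,0],[s,-c,0],[0,0,-1.]])
def snap(name):
    pos=np.array(get_eef_pos());rot=np.array(get_eef_rot());im=capture("wrist")
    cv2.imwrite(f"pics/{name}.png",im);np.savez(f"pics/{name}.npz",pos=pos,rot=rot);return im,pos,rot
E
python3 - <<'E'
from h import *
np.set_printoptions(precision=4,suppress=True)
for c in [(306,78),(332,95),(55,430),(80,440)]:
    px=(130+c[0]/6-.4,145+c[1]/6-.4);print('tab',px,onz(ray("top",px),.132))
for c in [(65,428),(572,418),(60,125),(558,113)]:
    print('stand',onz(ray("top",(250+c[0]/6-.4,85+c[1]/6-.4)),.008))
print('knob',onz(ray("top",(250+625/6-.4,85+185/6-.4)),.171), onz(ray("top",(250+600/6-.4,85+212/6-.4)),.156))
print('dock corners',[onz(ray("top",(130+c[0]/6-.4,145+c[1]/6-.4)),.008)[:2] for c in [(340,72),(512,195),(250,552)]])
print('top cam',ray("top",(250,190))[0])
E
```

```text
tab (180.6, 157.6) [0.4794 0.2459 0.132 ]
tab (184.93333333333334, 160.43333333333334) [0.4724 0.2347 0.132 ]
tab (138.76666666666665, 216.26666666666668) [0.3297 0.3447 0.132 ]
tab (142.93333333333334, 217.9333333333333) [0.3258 0.3341 0.132 ]
stand [0.5117 0.0433 0.008 ]
stand [ 0.5206 -0.1972  0.008 ]
stand [0.6598 0.0482 0.008 ]
stand [ 0.6694 -0.1912  0.008 ]
knob [ 0.583  -0.1798  0.171 ] [ 0.5762 -0.1734  0.156 ]
dock corners [array([0.5061, 0.2552]), array([0.4485, 0.1715]), array([0.2781, 0.2892])]
top cam [0.3033 0.0559 1.0588]
```

```bash
python3 - <<'E'
from h import *
np.set_printoptions(precision=3,suppress=True)
d=np.deg2rad
pos=np.array(get_eef_pos());rot=np.array(get_eef_rot())
print('tcp px',wproj(pos+rot@[0,0,.003],pos,rot))
t=20
def leanR(yaw_stand,sgn):
    c,s=np.cos(yaw_stand),np.sin(yaw_stand);Rz=np.array([[c,-s,0],[s,c,0],[0,0,1]])
    a=d(t);Ry=np.array([[np.cos(a),0,np.sin(a)],[0,1,0],[-np.sin(a),0,np.cos(a)]])
    S=Rz@Ry; # seat axes
    z=-S[:,2];x=sgn*S[:,1];y=np.cross(z,x);return np.c_[x,y,z],S
for sg in(1,-1):
  yaw=d(143 if sg>0 else -37)
  print(sg,'grasp',inverse_kinematics([.402,.29,.12],down(yaw)),inverse_kinematics([.402,.29,.3],down(yaw)))
  R,S=leanR(d(2.2),sg)
  o=np.array([.582,-.055,0])
  print(' place',inverse_kinematics(o+[.02,0,.135],R),inverse_kinematics(o+[.02,0,.3],R))
  print(' frontmid',inverse_kinematics([.36,-.05,.3],down(d(90*sg+2))),inverse_kinematics([.4,.12,.3],down(d(90*sg+30))))
for y0 in (0,180,-180):
  print('knob',y0,[inverse_kinematics([.581,-.177,.18],down(d(a))) for a in (y0-2,y0-45,y0-90)])
E
```

```text
tcp px [253.519 266.096]
1 grasp [ 0.531  0.445  1.902 -0.     0.795 -0.394] [ 0.531  0.203  1.729 -0.     1.209 -0.394]
 place [-0.143  0.738  1.361 -0.063  1.386 -0.159] [-0.143  0.582  1.215 -0.062  1.689 -0.178]
 frontmid [-0.266 -0.062  2.017 -0.     1.186 -0.301] [ 0.18   0.051  1.906 -0.     1.185 -0.344]
-1 grasp [ 0.531  0.445  1.902 -0.     0.795  2.748] [ 0.531  0.203  1.729 -0.     1.209  2.748]
 place None None
 frontmid [-0.266 -0.062  2.017 -0.     1.186  2.84 ] [ 0.18   0.051  1.906 -0.     1.185  2.798]
knob 0 [array([-0.372,  0.533,  1.565, -0.   ,  1.044,  1.233]), array([-0.372,  0.533,  1.565, -0.   ,  1.044,  1.984]), array([-0.372,  0.533,  1.565, -0.   ,  1.044,  2.769])]
knob 180 [array([-0.372,  0.533,  1.565, -0.   ,  1.044, -1.908]), array([-0.372,  0.533,  1.565, -0.   ,  1.044, -1.158]), array([-0.372,  0.533,  1.565, -0.   ,  1.044, -0.372])]
knob -180 [array([-0.372,  0.533,  1.565, -0.   ,  1.044, -1.908]), array([-0.372,  0.533,  1.565, -0.   ,  1.044, -1.158]), array([-0.372,  0.533,  1.565, -0.   ,  1.044, -0.372])]
```

```bash
python3 - <<'E'
from h import *
move_pose([.402,.29,.29],down(np.deg2rad(143)))
im,p,r=snap("w1");print(get_clock(),p)
cv2.imwrite("pics/w1b.png",cv2.resize(im,None,fx=1.55,fy=1.55,interpolation=cv2.INTER_CUBIC))
E
```

```text
1.2833 [0.40157682 0.29066128 0.28983483]
```

View pics/w1b.png

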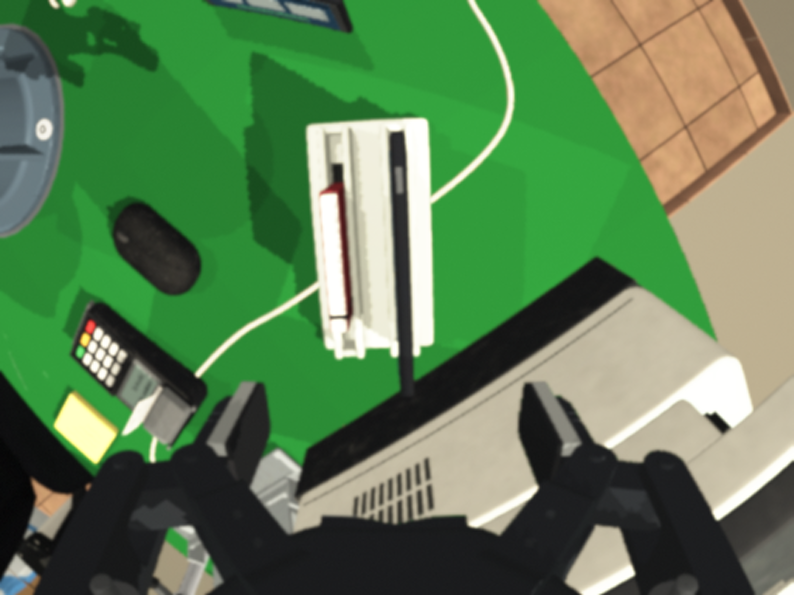

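```bash
python3 - <<'E'
from h import *
np.set_printoptions(precision=4,suppress=True)
im=cv2.imread("pics/w1.png");f=np.load("pics/w1.npz");p,r=f["pos"],f["rot"]
print(im[120,235:290].sum(1)); print(im[200,235:290].sum(1))
L=[];Rr=[]
for v in range(92,250,6):
    row=im[v].astype(int);s=row.max(1)<75
    c=[u for u in range(245,275) if s[u]]
    if c: 
        L.append(onz(wray((c[0]-.5,v),p,r),.132));Rr.append(onz(wray((c[-1]+.5,v),p,r),.132));print(v,c[0],c[-1],end='; ')
L=np.array(L);Rr=np.array(Rr)
M=(L+Rr)/2
vx,vy,x0,y0=cv2.fitLine(M[:,:2].astype(np.float32),cv2.DIST_HUBER,0,.01,.01).ravel()
print('\ndir',np.rad2deg(np.arctan2(vy,vx)),np.median(np.linalg.norm(L-Rr,axis=1)),x0,y0)
for v in (82,84,86,88,248,250,252,254,256,258): print(v,im[v,252:272].max(1))
E
```

```text
[700 700 700 700 700 700 700 700 700 700 692 681 696 717 715 665 500 282
 147 142 232 329 382 381 325 226 186 363 622 729 751 753 751 751 752 752
 753 753 754 757 756 737 592 356 272 264 265 268 286 336 428 554 665 720
 733]
[556 571 580 608 662 687 694 694 695 694 696 694 694 693 676 651 656 676
 677 622 450 235 123 116 126 128 139 142 144 197 403 648 736 754 756 754
 751 751 751 751 752 752 747 704 522 332 270 264 264 264 267 266 265 264
 264]
92 252 260; 98 252 260; 104 252 261; 110 253 261; 116 253 261; 122 253 261; 128 253 261; 134 254 261; 140 254 262; 146 254 262; 152 254 262; 158 255 262; 164 255 262; 170 255 263; 176 255 263; 182 256 263; 188 256 263; 194 256 263; 200 257 264; 206 257 264; 212 257 264; 218 257 264; 224 258 264; 230 258 265; 236 257 265; 242 258 274; 248 258 274; 
dir -34.555855 0.00834012477278024 0.39935175 0.2992434
82 [255 255 255 255 255 254 249 241 239 246 254 255 255 255 255 255 255 255
 255 255]
84 [207 205 206 204 198 181 154 145 175 233 254 255 255 255 254 255 255 255
 255 255]
86 [ 86  56  48  47  47  46  46  58 116 216 253 255 255 255 254 254 255 255
 255 255]
88 [ 56  42  44  47  47  48  48  49  89 192 250 255 255 255 254 254 255 255
 255 255]
248 [142 142 142 141 135 114  73  41  34  36  39  41  43  42  37  30  23  22
  21  22]
250 [142 142 142 142 136 116  76  42  33  36  40  42  43  42  37  29  24  23
  23  22]
252 [141 140 135 125 109  82  51  34  32  36  39  42  43  43  39  31  26  24
  24  24]
254 [123 108  83  56  38  30  29  29  32  34  37  38  39  39  36  30  27  24
  23  23]
256 [55 38 28 26 24 23 23 23 25 24 25 26 26 28 29 29 29 27 27 25]
258 [24 24 22 22 21 22 23 23 24 23 22 23 24 28 30 30 29 29 27 24]
```

```bash
python3 - <<'E'
import cv2
im=cv2.imread("pics/w1.png");cv2.imwrite("pics/w1c.png",cv2.resize(im[70:270,195:290],None,fx=3,fy=3,interpolation=cv2.INTER_NEAREST))
E
```

```text
(no output)
```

View pics/w1c.png

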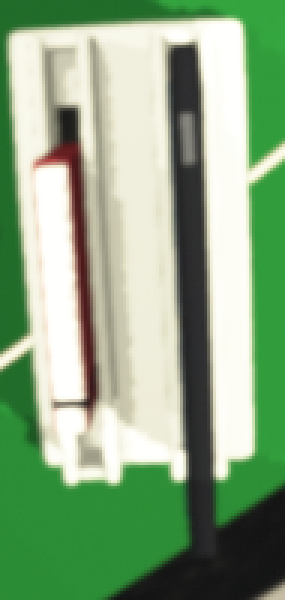

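```bash
python3 - <<'E'
from h import *
np.set_printoptions(precision=4,suppress=True)
f=np.load("pics/w1.npz");p,r=f["pos"],f["rot"]
a=onz(wray((256.2,85),p,r),.132);b=onz(wray((262.5,255.3),p,r),.132)
print(a,b,np.linalg.norm(a-b),(a+b)/2,np.rad2deg(np.arctan2(*(b-a)[1::-1])))
E
```

```text
[0.3323 0.3462 0.132 ] [0.478  0.2457 0.132 ] 0.1769457765870186 [0.4052 0.2959 0.132 ] -34.590932435487694
```

```bash
python3 - <<'E'
from h import *
np.set_printoptions(precision=4,suppress=True)
R=down(np.deg2rad(145.42))
line_to([.4045,.2945,.195],R,v=.12)
im,p,r=snap("w2");print(get_clock(),p)
cv2.imwrite("pics/w2b.png",cv2.resize(im,None,fx=1.55,fy=1.55,interpolation=cv2.INTER_CUBIC))
E
```

```text
2.275 [0.4048 0.2948 0.1956]
```

View pics/w2b.png

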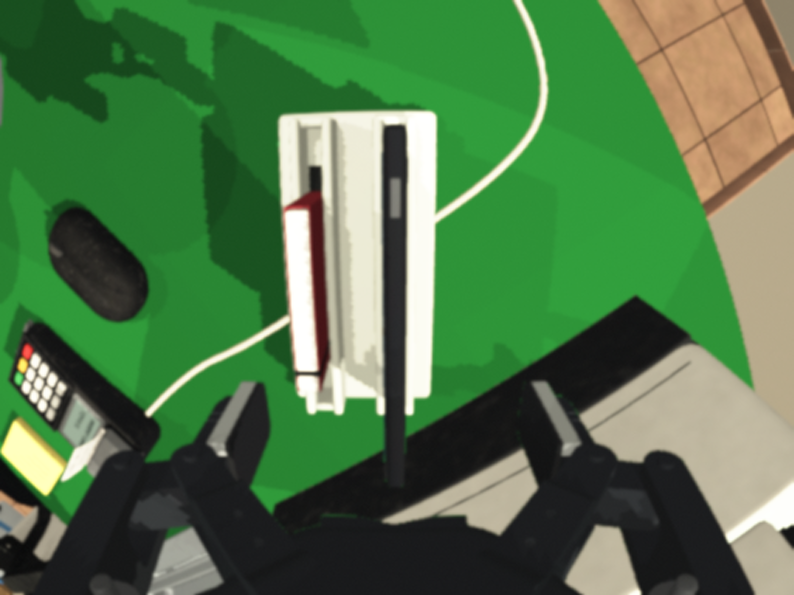

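```bash
python3 - <<'E'
from h import *
np.set_printoptions(precision=4,suppress=True)
im=cv2.imread("pics/w2.png");f=np.load("pics/w2.npz");p,r=f["pos"],f["rot"]
for v in (86,100,110,140,150,170,180,200,210,230,244,240,260,280,300):
    c=[u for u in range(243,270) if im[v,u].max()<75]; print(v,c[:1]+c[-1:],end=' ')
print(im[74:90,255].max(1),im[300:325,255].max(1))
for v0,v1 in ((80.5,313.5),):
    a=onz(wray((255.5,v0),p,r),.132);b=onz(wray((254.5,v1),p,r),.132)
    print(a,b,np.linalg.norm(a-b),(a+b)/2,np.rad2deg(np.arctan2(*(b-a)[1::-1])),'tool',r.T@((a+b)/2-p))
E
```

```text
86 [248, 260] 100 [247, 261] 110 [247, 261] 140 [247, 261] 150 [248, 261] 170 [248, 260] 180 [248, 260] 200 [248, 260] 210 [248, 260] 230 [248, 260] 244 [248, 260] 240 [248, 260] 260 [249, 260] 280 [248, 269] 300 [243, 269] [242 251 254 255 254 242 153  63  40  42  44  46  46  46  45  46] [37 38 37 37 37 37 37 37 37 37 38 37 36 33 26 21 21 21 21 23 23 23 23 23
 25]
[0.3323 0.3466 0.132 ] [0.4776 0.2459 0.132 ] 0.1767887793410611 [0.405  0.2962 0.132 ] -34.71665637296688 tool [0.0007 0.0013 0.0636]
```

```bash
python3 - <<'E'
from h import *
np.set_printoptions(precision=4,suppress=True)
R=down(np.deg2rad(145.35))
f=np.load("pics/w2.npz");p,r=f["pos"],f["rot"]
t=p+r@np.array([.0007,.0003,0]);t[2]=.124
print(line_to(t,R,v=.06,f_stop=8),get_eef_pos(),get_ft_force())
if abs(get_eef_pos()[2]-.124)<.004:
    close(45);print('gap',get_finger_gap(),'F',np.array(get_ft_force()),np.array(get_ft_torque()),get_eef_pos())
print(get_clock());im,p,r=snap("w3");s=capture("side");cv2.imwrite("pics/s3.png",cv2.resize(s[60:220,150:330],None,fx=4,fy=3.7,interpolation=cv2.INTER_CUBIC))
E
```

```text
False [0.4045 0.2955 0.1243] [ 0.1867 -0.3468  0.8808]
gap 0.10745217711770387 F [-0.3586  0.3015  1.4246] [0.0731 0.0402 0.0101] [0.4045 0.2955 0.1241]
4.2833
```

View pics/w3.png

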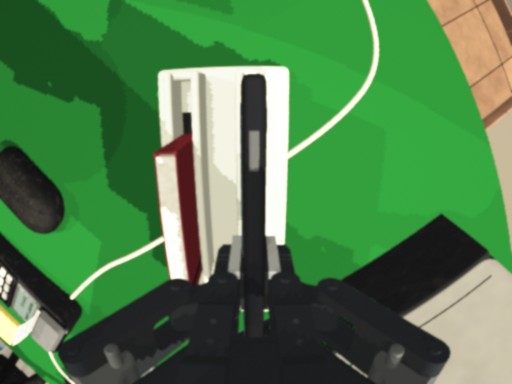

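```bash
python3 - <<'E'
from h import *
np.set_printoptions(precision=4,suppress=True)
p=np.array(get_eef_pos())
line_to(p+[0,0,.18],v=.1)
print('gap',get_finger_gap(),get_ft_force(),get_clock())
d=np.deg2rad
line_to([.36,.15,.31],down(d(120)),v=.15)
line_to([.41,-.05,.32],down(d(92.2)),v=.15)
print('gap',get_finger_gap(),get_ft_force(),get_ft_torque(),get_clock())
im,p,r=snap("w4");print(p)
s=capture("side");cv2.imwrite("pics/s4.png",s);t=capture("top");cv2.imwrite("pics/t4.png",t)
cv2.imwrite("pics/w4b.png",cv2.resize(im,None,fx=1.55,fy=1.55,interpolation=cv2.INTER_CUBIC))
E
```

```text
gap 0.1034805974376455 [-0.1842 -0.119  -2.6496] 6.3333
gap 0.11089183757122026 [ 0.102  -0.1392 -2.9617] [ 0.0055 -0.0003 -0.0145] 9.025
[ 0.4099 -0.0495  0.32  ]
```

View pics/w4b.png

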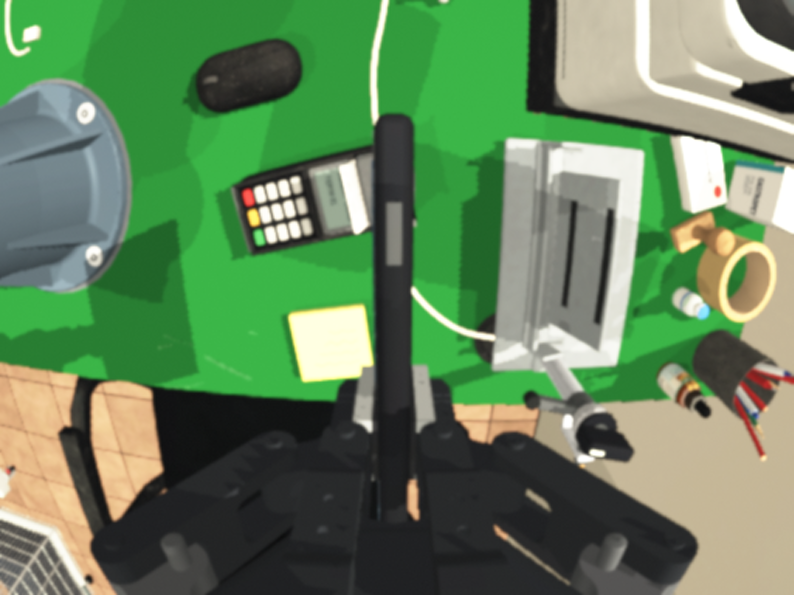

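View pics/s4.png

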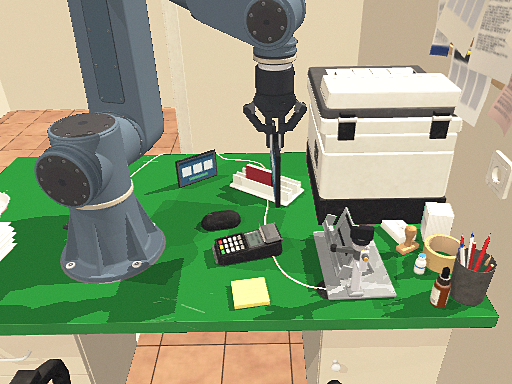

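```bash
python3 - <<'E'
import cv2
im=cv2.imread("pics/w4.png");cv2.imwrite("pics/w4c.png",cv2.resize(im[82:242,312:422],None,fx=3.7*1.4,fy=3.7,interpolation=cv2.INTER_CUBIC)[:, :])
cv2.imwrite("pics/w4d.png",cv2.resize(im[212:312,322:422],None,fx=5.8,fy=5.8,interpolation=cv2.INTER_CUBIC))
E
```

```text
(no output)
```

View pics/w4c.png

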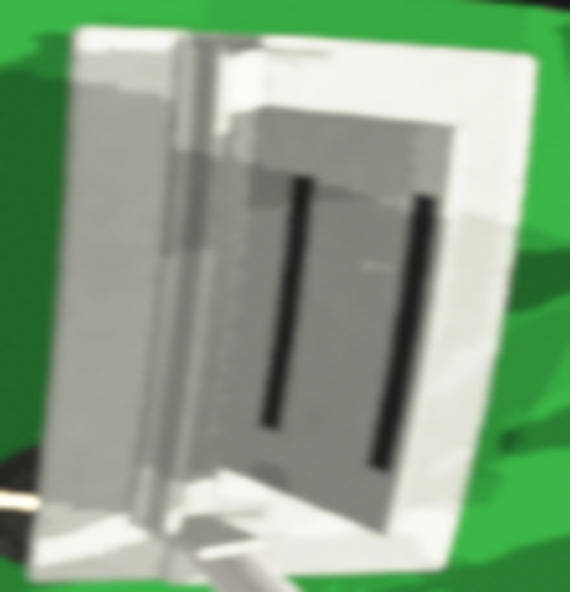

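View pics/w4d.png

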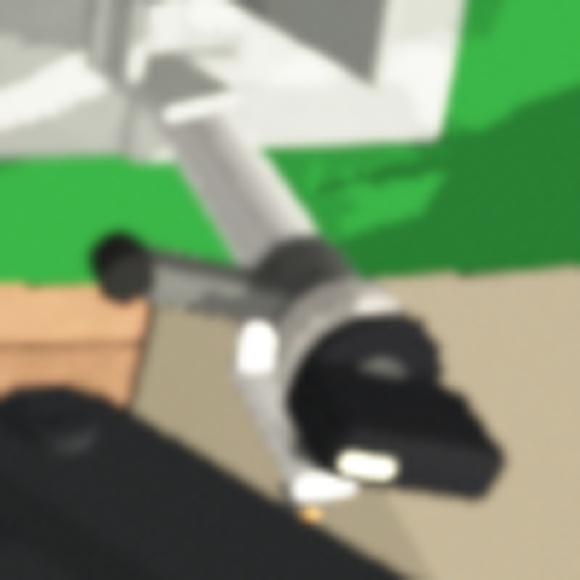

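```bash
python3 - <<'E'
from h import *
np.set_printoptions(precision=4,suppress=True)
f=np.load("pics/w4.npz");p,r=f["pos"],f["rot"]
W=lambda c,z:onz(wray((312+c[0]/5.18-.4,82+c[1]/3.7-.4),p,r),z)
D=lambda c,z:onz(wray((322+c[0]/5.8-.4,212+c[1]/5.8-.4),p,r),z)
T=lambda c,z:onz(ray("top",(250+c[0]/6-.4,85+c[1]/6-.4)),z)
yw=lambda a,b:np.rad2deg(np.arctan2(-(a-b)[0],(a-b)[1]))
for n,a,b in(('wr',W((455,125),.1033),W((388,530),.1033)),('top',T((128,213),.1033),T((469,206),.1033))):
    print(n,'panel top',a,b,(a+b)/2,np.linalg.norm(a-b),yw(a,b))
a,b,c,d=[W(q,.008) for q in((78,30),(538,55),(445,570),(32,578))]
print('base wr',(a+b+c+d)/4,[np.linalg.norm(x) for x in(a-b,a-d,b-c)],yw(a,d),yw(b,c))
a,b,c,d=[T(q,.008) for q in((60,125),(558,113),(572,418),(65,428))]
print('base top',(a+b+c+d)/4,[np.linalg.norm(x) for x in(a-b,b-c,c-d)])
print('lip wr', W((195,40),.048),W((155,500),.048))
print('lip top', T((78,340),.048),T((500,340),.048))
print('knob wr white',D((365,465),.186),'rear',D((490,468),.186),'disc',D((365,395),.156))
print('knob top white',T((622,212),.186),'rear',T((641,132),.186))
E
```

```text
wr panel top [0.5865 0.0216 0.1033] [ 0.5937 -0.1241  0.1033] [ 0.5901 -0.0513  0.1033] 0.1458062135695519 2.818144212509483
top panel top [0.5884 0.0185 0.1033] [ 0.5939 -0.1299  0.1033] [ 0.5912 -0.0557  0.1033] 0.14853470523720258 2.117600160532844
base wr [ 0.5939 -0.0718  0.008 ] [np.float64(0.14965194663641612), np.float64(0.2383995697662659), np.float64(0.24238253664250498)] 2.4411266808922245 2.5143914432208883
base top [ 0.5904 -0.0742  0.008 ] [np.float64(0.23950122561993664), np.float64(0.14888186512183663), np.float64(0.24059015311311435)]
lip wr [0.536  0.0428 0.048 ] [ 0.5457 -0.1371  0.048 ]
lip top [0.5449 0.0385 0.048 ] [ 0.5481 -0.1548  0.048 ]
knob wr white [ 0.5685 -0.1723  0.186 ] rear [ 0.5996 -0.1759  0.186 ] disc [ 0.5818 -0.1766  0.156 ]
knob top white [ 0.5673 -0.1745  0.186 ] rear [ 0.6001 -0.1823  0.186 ]
```

```bash
cat >> h.py <<'E'
YAW=np.deg2rad(2.4);O=np.array([.5835,-.0545,0])
_c,_s=np.cos(YAW),np.sin(YAW);RZ=np.array([[_c,-_s,0],[_s,_c,0],[0,0,1]])
_a=np.deg2rad(20);S=RZ@np.array([[np.cos(_a),0,np.sin(_a)],[0,1,0],[-np.sin(_a),0,np.cos(_a)]])
SEAT=O+RZ@np.array([-.0042,0,.0881])
RT=np.c_[S[:,1],np.cross(-S[:,2],S[:,1]),-S[:,2]]
def tcp_for(x,y,z): # seat-frame tablet centre -> TCP
    return SEAT+S@np.array([x,y,z+.0521])
E
python3 - <<'E'
from h import *
np.set_printoptions(precision=4,suppress=True)
A=tcp_for(-.003,0,.16);B=tcp_for(-.003,0,.04)
print(A,B,RT,inverse_kinematics(A,RT),inverse_kinematics(B,RT),inverse_kinematics(tcp_for(0,0,0),RT))
line_to(A,RT,v=.13)
print(get_clock(),get_finger_gap())
line_to(B,RT,v=.1)
print(get_clock(),get_eef_pos(),get_finger_gap(),get_ft_force())
im,p,r=snap("w5")
s=capture("side");cv2.imwrite("pics/s5.png",s)
cv2.imwrite("pics/s5c.png",cv2.resize(s[130:310,280:420],None,fx=4.2,fy=3.3,interpolation=cv2.INTER_CUBIC))
cv2.imwrite("pics/w5b.png",cv2.resize(im,None,fx=1.55,fy=1.55,interpolation=cv2.INTER_CUBIC))
t=capture("top");cv2.imwrite("pics/t5.png",t)
E
```

```text
[ 0.649  -0.0518  0.2884] [ 0.608  -0.0535  0.1757] [[-0.0419  0.9389 -0.3417]
 [ 0.9991  0.0394 -0.0143]
 [ 0.     -0.342  -0.9397]] [-0.1293  0.6863  1.0658 -0.0591  1.7336 -0.1706] [-0.1394  0.7018  1.3186 -0.0621  1.4652 -0.164 ] [-0.1423  0.7272  1.3764 -0.0638  1.382  -0.1613]
11.1833 0.11189721311147534
12.5333 [ 0.6084 -0.0535  0.1763] 0.11180371707233658 [-0.6725  0.5385 -1.9286]
```

View pics/w5b.png

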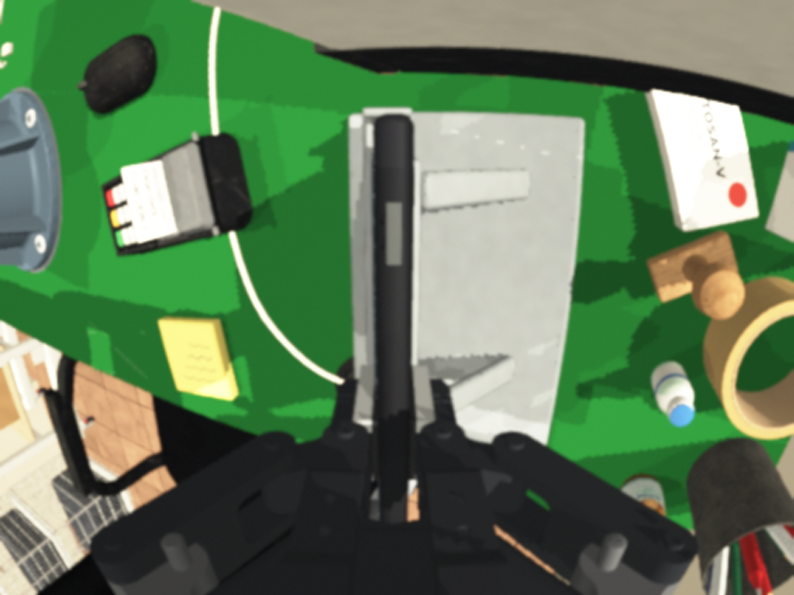

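View pics/s5c.png

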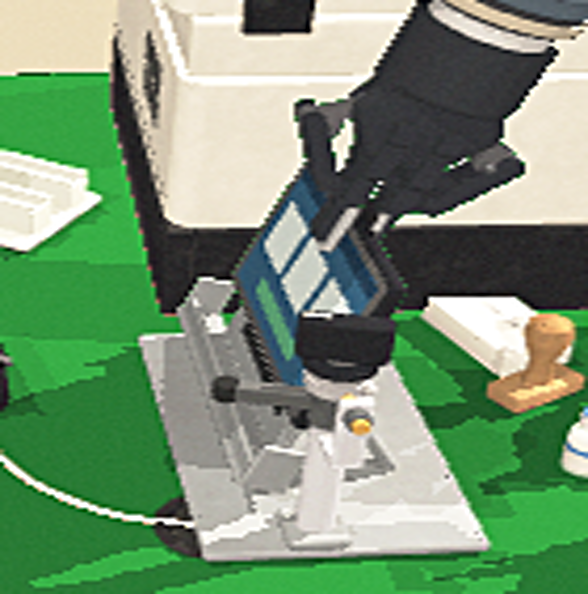

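```bash
python3 - <<'E'
import cv2
im=cv2.imread("pics/w5.png");cv2.imwrite("pics/w5c.png",cv2.resize(im[62:262,215:295],None,fx=8,fy=3,interpolation=cv2.INTER_CUBIC))
E
```

```text
(no output)
```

View pics/w5c.png

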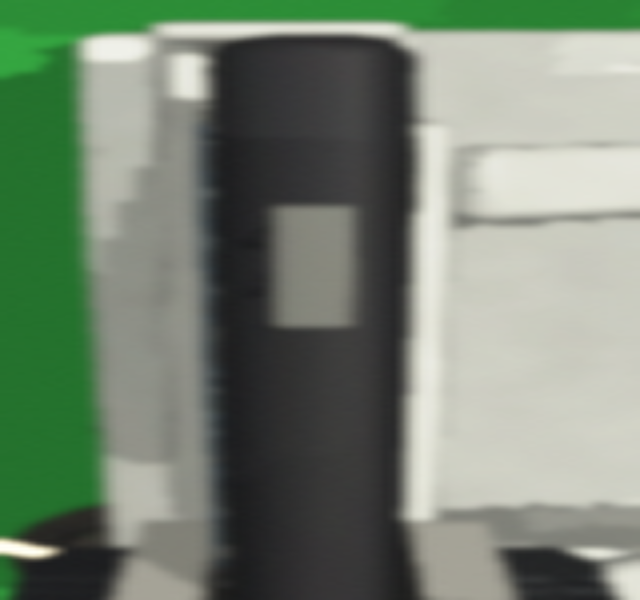

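```bash
python3 - <<'E'
from h import *
np.set_printoptions(precision=4,suppress=True)
f=np.load("pics/w5.npz");p,r=f["pos"],f["rot"]
def at(c,tz):
    o,d=wray((215+c[0]/8-.4,62+c[1]/3-.4),p,r);o=r.T@(o-p);d=r.T@d;return o+d*(tz-o[2])/d[2]
print('panel top rear edge',at((449,130),.074),at((436,518),.074))
print('lip outer?',at((155,40),.139),at((170,60),.139),at((177,500),.139),at((210,60),.139))
print('tablet',at((213,60),-.008),at((410,60),-.008),at((212,450),-.008),at((402,450),-.008))
print('tool S check',S.T@(p-SEAT))
f4=np.load("pics/w4.npz")
E
```

```text
panel top rear edge [0.0745 0.0125 0.074 ] [-0.0182  0.0128  0.074 ]
lip outer? [ 0.0981 -0.0154  0.139 ] [ 0.0922 -0.0138  0.139 ] [-0.0452 -0.015   0.139 ] [ 0.0922 -0.0095  0.139 ]
tablet [ 0.0868 -0.0032 -0.008 ] [ 0.0868  0.0059 -0.008 ] [ 0.0348 -0.0038 -0.008 ] [ 0.0348  0.006  -0.008 ]
tool S check [-0.0028 -0.      0.0928]
```

```bash
python3 - <<'E'
from h import *
np.set_printoptions(precision=4,suppress=True)
line_to(tcp_for(-.0043,0,.036),RT,v=.05)
f0=np.array(get_ft_force())
hit=line_to(tcp_for(-.0043,0,-.006),RT,v=.03,f_stop=6)
p=np.array(get_eef_pos());print(hit,S.T@(p-SEAT)-[0,0,.0521],S.T@(np.array(get_ft_force())-f0),get_finger_gap(),get_clock())
im,p,r=snap("w6")
s=capture("side");cv2.imwrite("pics/s6.png",s)
cv2.imwrite("pics/s6c.png",cv2.resize(s[130:310,280:420],None,fx=4.2,fy=3.3,interpolation=cv2.INTER_CUBIC))
E
```

```text
True [-0.0041 -0.     -0.0004] [-0.6487 -0.2994  8.029 ] 0.11080724214694357 14.0333
```

View pics/s6c.png

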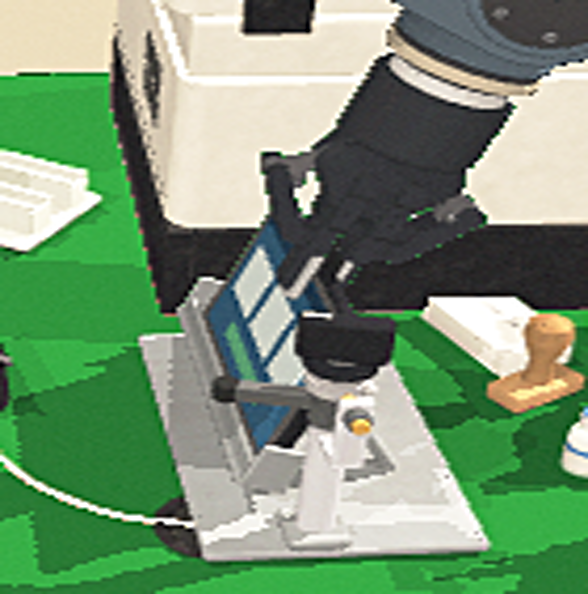

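View pics/w6.png

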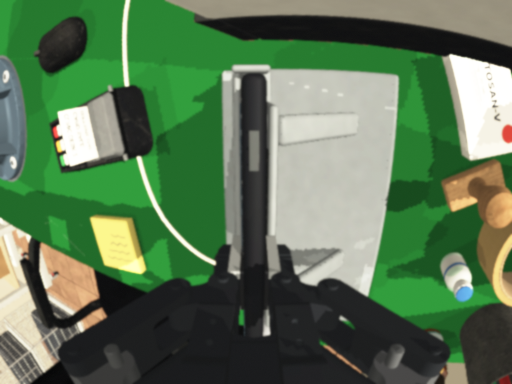

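The tablet's lower edge reached the groove floor, with contact at the predicted height. The side view shows it behind the lip. Next I press it back against the panel and release.

```bash
python3 - <<'E'
from h import *
np.set_printoptions(precision=4,suppress=True)
p=np.array(get_eef_pos());q=S.T@(p-SEAT)
hit=line_to(p+S@[.009,0,0],RT,v=.02,f_stop=5)
p=np.array(get_eef_pos());print(hit,S.T@(p-SEAT)-[0,0,.0521],S.T@np.array(get_ft_force()),get_clock())
gripper_open();print(get_finger_gap(),get_ft_force());hold(.3)
line_to(np.array(get_eef_pos())+S@[0,0,.09],RT,v=.12)
print(get_clock());im,p,r=snap("w7")
s=capture("side");cv2.imwrite("pics/s7.png",s)
cv2.imwrite("pics/s7c.png",cv2.resize(s[130:310,280:420],None,fx=4.2,fy=3.3,interpolation=cv2.INTER_CUBIC))
cv2.imwrite("pics/w7b.png",cv2.resize(im,None,fx=1.55,fy=1.55,interpolation=cv2.INTER_CUBIC))
E
```

```text
True [-0.0025  0.     -0.0004] [ 1.0934 -0.1293  3.114 ] 14.3917
0.9990817523541274 [-0.1203 -0.081  -0.5014]
16.3083
```

View pics/s7c.png

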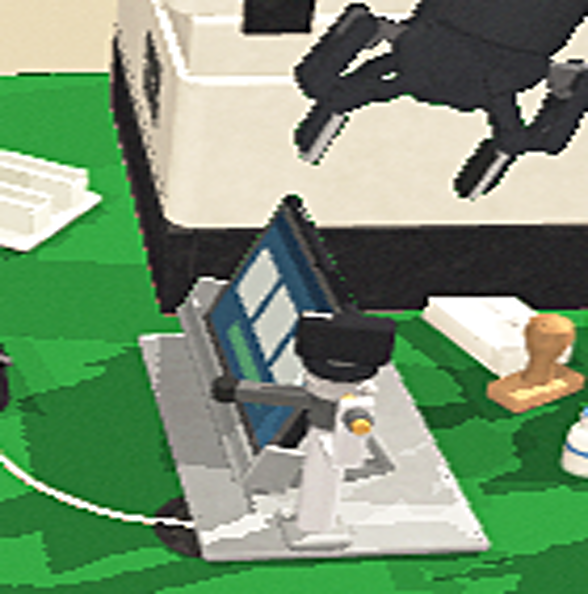

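View pics/w7b.png

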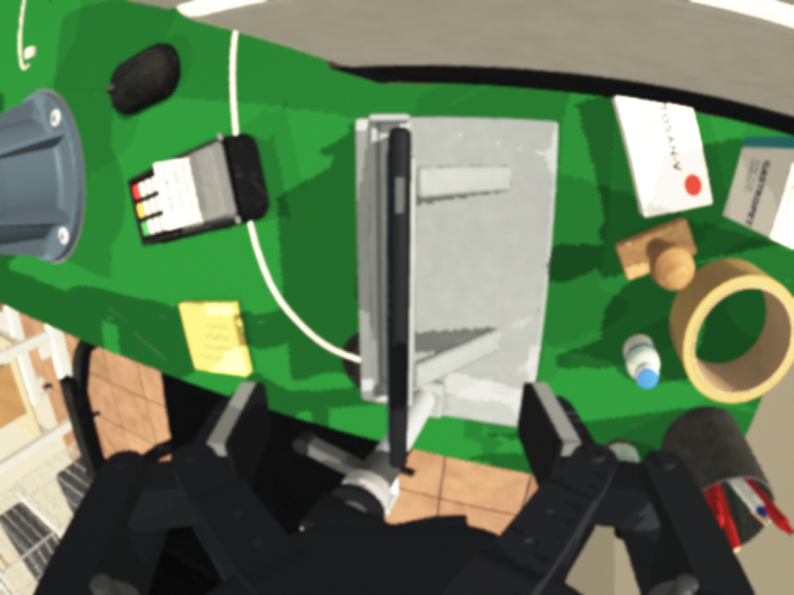

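```bash
python3 - <<'E'
from h import *
np.set_printoptions(precision=4,suppress=True)
p=np.array(get_eef_pos());print(p)
line_to(p+[0,-.03,.07],v=.15)
move_pose([.583,-.177,.30],down(np.deg2rad(172)))
im,p,r=snap("w8");print(get_clock(),p)
cv2.imwrite("pics/w8b.png",cv2.resize(im,None,fx=1.55,fy=1.55,interpolation=cv2.INTER_CUBIC))
E
```

```text
[ 0.6246 -0.0526  0.221 ]
18.525 [ 0.5831 -0.1767  0.2996]
```

View pics/w8b.png

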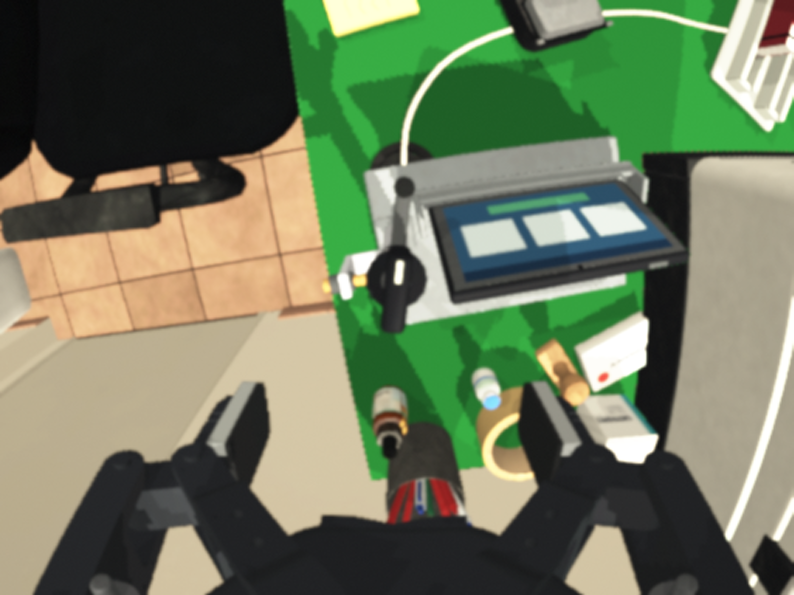

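```bash
python3 - <<'E'
import cv2
im=cv2.imread("pics/w8.png");cv2.imwrite("pics/w8c.png",cv2.resize(im[110:220,220:300],None,fx=7,fy=5.4,interpolation=cv2.INTER_CUBIC))
E
```

```text
(no output)
```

View pics/w8c.png

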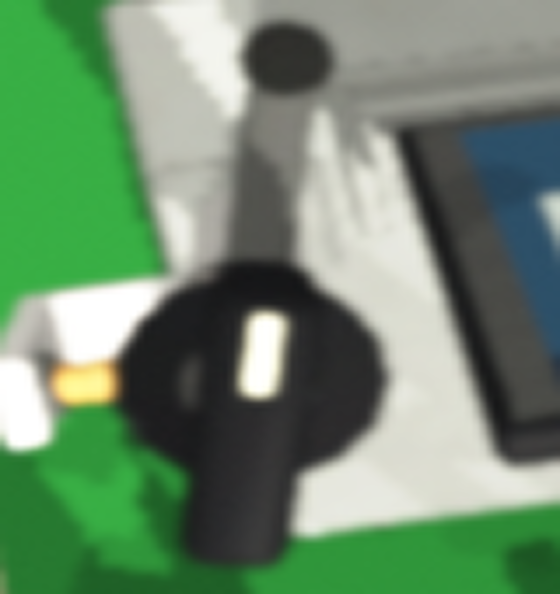

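```bash
python3 - <<'E'
from h import *
np.set_printoptions(precision=4,suppress=True)
f=np.load("pics/w8.npz");p,r=f["pos"],f["rot"]
C=lambda c,z:onz(wray((220+c[0]/7-.4,110+c[1]/5.4-.4),p,r),z)
w,w2,e=C((267,312),.186),C((258,398),.186),C((238,560),.186)
d=(w-e)/np.linalg.norm(w-e)
print(w,w2,e,'dir',np.rad2deg(np.arctan2(d[1],d[0])),np.rad2deg(np.arctan2(*(w-w2)[1::-1])),np.linalg.norm(w-e),'bar centre',e+d*.023)
print('disc',C((253,370),.156),C((120,380),.156),C((385,380),.156))
b=C((288,58),.122);print('ball',b,'arm dir from disc',np.rad2deg(np.arctan2(*(b-C((253,370),.156))[1::-1])))
print('rear width',C((188,550),.186),C((290,550),.186))
E
```

```text
[ 0.5622 -0.1708  0.186 ] [ 0.5755 -0.1737  0.186 ] [ 0.6018 -0.1798  0.186 ] dir 167.20719265710463 167.7177028567549 0.04062509303739737 bar centre [ 0.5794 -0.1747  0.186 ]
disc [ 0.5798 -0.1747  0.156 ] [ 0.5791 -0.1924  0.156 ] [ 0.584  -0.1576  0.156 ]
ball [ 0.5308 -0.1626  0.122 ] arm dir from disc 166.13484798420157
rear width [ 0.5993 -0.1856  0.186 ] [ 0.601  -0.1733  0.186 ]
```

```bash
python3 - <<'E'
from h import *
np.set_printoptions(precision=4,suppress=True)
R=down(np.deg2rad(168))
line_to([.5805,-.1753,.23],R,v=.12)
im,p,r=snap("w9")
print(line_to([.5805,-.1753,.184],R,v=.06,f_stop=8),get_eef_pos(),get_ft_force())
close(30);print('gap',get_finger_gap()*85,get_ft_force(),get_ft_torque(),get_clock())
im2,_,_=snap("w10")
cv2.imwrite("pics/w9b.png",cv2.resize(np.hstack([im[100:300,150:400],im2[100:300,150:400]]),None,fx=1.6,fy=1.6))
E
```

```text
False [ 0.5807 -0.1754  0.1844] [-0.3567  0.0781  0.2213]
gap 12.971763042589588 [-1.2145  3.4566  2.9749] [ 0.5454  0.1879 -0.0225] 20.875
```

View pics/w9b.png

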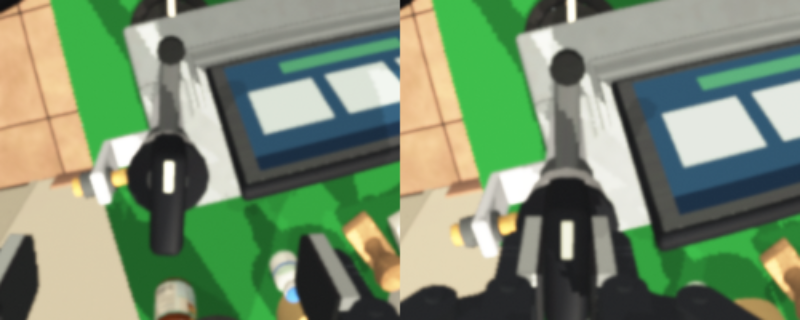

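```bash
python3 - <<'E'
from h import *
np.set_printoptions(precision=3,suppress=True)
q0=np.array(get_qpos())
for d in (.3,.55,.8,.95,1.1,1.19):
    q=q0.copy();q[5]+=d;movej(q)
    t=np.array(get_ft_torque());print(d,get_qpos()[5]-q0[5],np.array(get_ft_force()),t[2],get_finger_gap()*85,get_eef_pos(),get_clock())
    if abs(t[2])>1 and d>.9: break
im,_,_=snap("w11");s=capture("side");cv2.imwrite("pics/s11c.png",cv2.resize(s[130:310,280:420],None,fx=4.2,fy=3.3,interpolation=cv2.INTER_CUBIC))
E
```

```text
0.3 0.2958998460362834 [-0.088  2.285  1.751] 0.019977608231223975 13.608000050424183 [ 0.581 -0.175  0.184] 21.3167
0.55 0.5434834549344245 [-0.432  2.843  1.941] -0.03899744238662769 13.315288835765202 [ 0.581 -0.175  0.184] 21.6667
0.8 0.7921908730821825 [ 1.078  4.993 -1.767] 0.0598324141563464 13.755321859547458 [ 0.581 -0.175  0.184] 22.0167
0.95 0.9426012405026531 [0.854 5.43  0.151] -0.03351643481509497 13.44502977267677 [ 0.581 -0.175  0.184] 22.2833
1.1 1.0927105197667966 [0.419 5.692 3.086] -0.1344466285084018 13.324625489559105 [ 0.581 -0.175  0.184] 22.55
1.19 1.1823086274294883 [0.387 5.068 1.074] -0.1648423615545434 13.204799296767794 [ 0.581 -0.175  0.184] 22.8
```

View pics/w11.png

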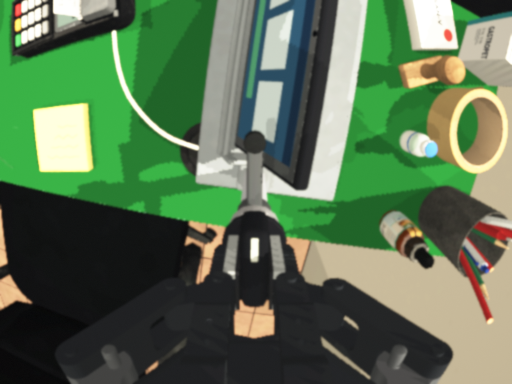

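View pics/s11c.png

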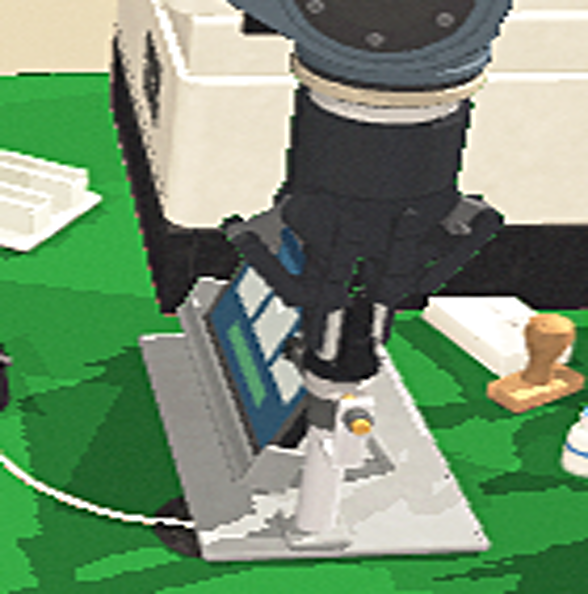

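```bash
python3 - <<'E'
from h import *
np.set_printoptions(precision=3,suppress=True)
q=np.array(get_qpos());q[5]+=.05;movej(q);print(get_ft_torque())
gripper_open();hold(.3)
p=np.array(get_eef_pos());line_to(p+[0,0,.13],v=.12)
line_to([.50,-.12,.34],v=.15)
im,p,r=snap("w12");s=capture("side");t=capture("top");print(get_clock(),p,get_ft_force())
cv2.imwrite("pics/w12b.png",cv2.resize(im,None,fx=1.55,fy=1.55,interpolation=cv2.INTER_CUBIC))
cv2.imwrite("pics/s12c.png",cv2.resize(s[130:310,220:420],None,fx=4,fy=3.3,interpolation=cv2.INTER_CUBIC))
cv2.imwrite("pics/t12.png",t)
E
```

```text
[ 0.564 -0.129  0.033]
26.35 [ 0.5  -0.12  0.34] [ 0.679  0.009 -0.32 ]
```

View pics/w12b.png

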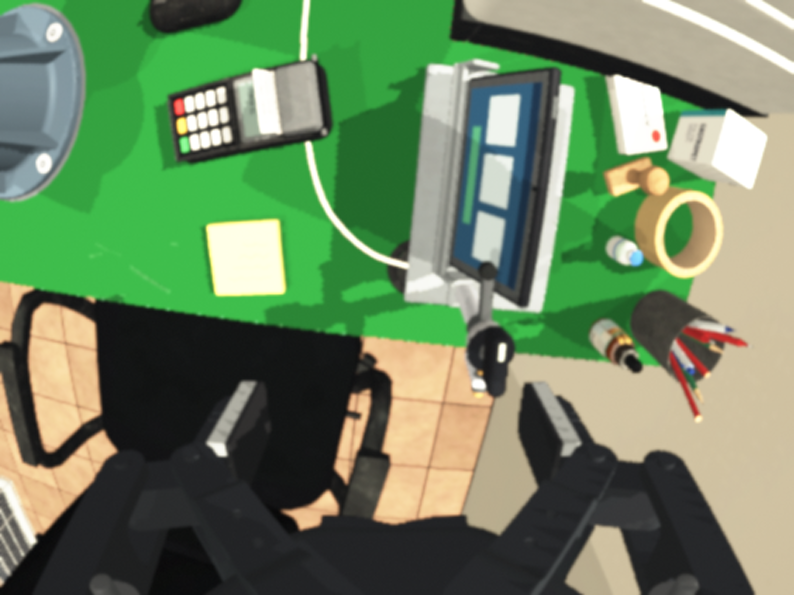

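View pics/s12c.png

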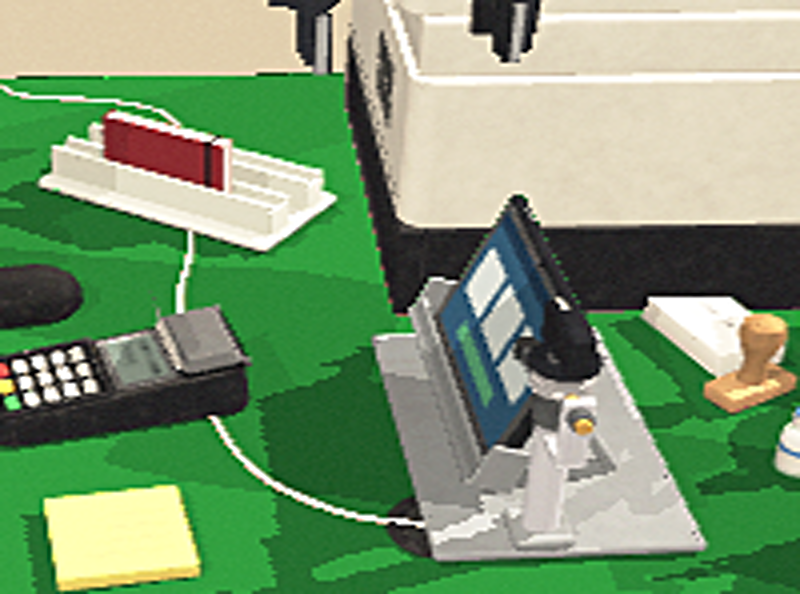

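```bash
python3 - <<'E'
from h import *
np.set_printoptions(precision=4,suppress=True)
f=np.load("pics/w12.npz");p,r=f["pos"],f["rot"]
B=lambda c,z:onz(wray((c[0]/1.55-.3,c[1]/1.55-.3),p,r),z)
a,b=B((560,70),.1428),B((526,305),.1428)
print('top rear corners in seat frame',S.T@(a-SEAT),S.T@(b-SEAT),'expect (.005,+-.09,.06)')
a,b=B((551,70),.1462),B((519,303),.1462);print('front',S.T@(a-SEAT),S.T@(b-SEAT))
a=B((464,78),.033);b=B((452,262),.033)
k0=RZ.T@(B((502,347),.186)-O);k1=RZ.T@(B((498,392),.186)-O);d=k0-k1
print('knob',k0,k1,'angle',np.pi-np.arctan2(d[1],d[0]))
bl=RZ.T@(B((487,270),.122)-O);d=bl-np.array([-.006,-.122,.122]);print('arm ball',bl,np.pi-np.arctan2(d[1],d[0]))
E
python3 - <<'E'
import cv2
im=cv2.imread("pics/w12.png");cv2.imwrite("pics/w12c.png",cv2.resize(im[35:265,280:375],None,fx=4.5,fy=2.5,interpolation=cv2.INTER_CUBIC))
E
```

```text
top rear corners in seat frame [0.0034 0.0884 0.0594] [ 0.0022 -0.0867  0.059 ] expect (.005,+-.09,.06)
front [-0.0052  0.0863  0.06  ] [-0.0055 -0.0844  0.0598]
knob [-0.0079 -0.1031  0.186 ] [-0.0042 -0.138   0.186 ] angle 1.4650804188421531
arm ball [-0.0114 -0.0679  0.122 ] 1.470992807917614
```

View pics/w12c.png

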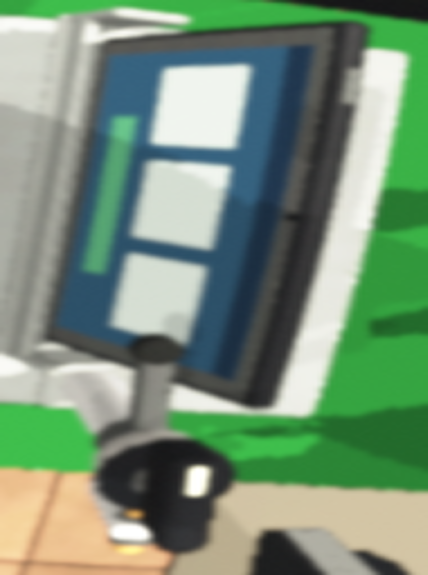

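```bash
python3 - <<'E'
from h import *
print(get_clock(),get_ft_force());close_job()
E
```

```text
26.35 [ 0.67938429  0.00931529 -0.32043502]
the job is handed in; nothing more can be done
```

I took the larger tablet out of the dock and set it in the stand's groove. I then pressed it back against the panel and released it. After that I turned the clamp knob clockwise past its detent, let go and backed away, and handed the job in at about 26 s of the 61 s allowed; no verdict is reported.

- **Tablet:** the last wrist picture puts its top corners about 1–3 mm from where a fully seated tablet's corners should be. The screen faces out. When I pressed it back, the move stopped on force after about 1.6 mm, where I expected up to 4 mm. No gap to the panel shows in the pictures.
- **Knob:** the bar and the arm's end both give about 1.47 rad, which means it is at the locked stop (1.45) within measurement error. The wrist torque changed sign mid-turn, as it should when the plunger takes over. The arm lies across the tablet's front.
- **Notebook and robot:** the side picture shows the red notebook still standing in the dock. The gripper is clear of everything, with under 1 N on the wrist.
- **Disagreements:** the knob's starting angle measured about 0.26 rad against the stated 0–0.2. Different camera views put the tablet, stand and knob up to about 6 mm apart, and I used the close wrist views.

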